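# Put the culture dishes away: push their drawer shut and latch it

## Task

The low sample unit on the bench has two drawers standing open. With the fingertips, push the drawer that holds the culture dishes fully shut, then push the swivel latch on the centre post right across in front of that drawer. Leave the other drawer, with the little bottle in it, open as it is, touch nothing that lies in the drawers, do not upset the dishes, and leave the dish stack and the beaker beside the unit where they stand.

Things in the scene. Friction and masses are not known exactly. Their poses are not given: they have to be found in the camera images.
- unit: low white two-drawer sample unit, fixed to the bench: 170 deep (x) x 300 wide (y) x 85 mm high. Origin at the centre of its underside on the bench; its own +x points from the front to the back, away from the robot, +y to its left seen from the robot, z up. Its front face is the plane x = -85 mm in its own frame. Between the drawers stands a centre post 36 mm wide (y = -18 to 18 mm). It is turned about z by up to 0.4 rad.
- left_drawer (a joint): how far the left drawer (on the unit's +y side) is pulled out, m: 0 is fully shut with its front flush with the unit's front face, at most 0.125; it slides out along the unit's -x. Starts 0.085 to 0.120 out. Grey open tray, 120 mm wide, about 1 N of friction, stays where it is left.
- right_drawer (a joint): the same for the right drawer (on the unit's -y side)
- left_drawer_front (a point): point on the outer face of the left drawer's front panel, in the middle of its width, 35 mm above the bench; moves with the drawer. The panel is 6 mm thick and 120 mm wide; it is solid from 14 to 56 mm above the bench over its whole width, and up to 74 mm outside a 50 mm wide finger notch in the middle. Axes as the unit's. Drawer floor 17 mm, side walls 55 mm above the bench.
- right_drawer_front (a point): the same point on the right drawer's front panel
- latch (a joint): angle of the swivel latch, rad: 0 when its arm points straight out from the centre post (the unit's -x), between the drawers; positive swings it to the left (across the left drawer, stop at +1.57, flat along the front), negative to the right (stop at -1.57). Starts within 0.15 of 0. Turns about a vertical axis with light friction (under 1 N at the peg) and stays where it is left.
- latch_peg (a point): point on the axis of the latch's upright round peg, 95 mm above the bench. The peg is 12 mm across (black cap 14 mm), 50 mm from the pivot, and stands up from the arm (49 to 56 mm above the bench) to 105 mm above the bench, higher than the drawers and the unit's top. Push it sideways to swing the latch.
- latch_pivot (a point): point on the latch's vertical axis, 95 mm above the bench, 12 mm in front of the unit's front face, in the middle of its width
- dishes: two stacked round culture dishes, cream coloured, 59 mm across and 30 mm high together, loose, standing in the open part of one of the two drawers (left or right differs). Origin at the centre of the underside, 17 mm above the bench.
- bottle: little white dropper bottle, 31 mm across and 58 mm high, loose, standing in the other drawer. Origin at the centre of the underside, 17 mm above the bench.
- dish_stack: bystander: stack of three culture dishes, 60 mm across and 45 mm high, loose on the bench beside the unit's left end. Origin at the centre of its underside.
- beaker: bystander: plastic beaker, 55 mm across and 71 mm high, loose on the bench beside the unit's right end. Origin at the centre of its underside.
Not all that is in view belongs to the job. What is shaped like the dishes but brown is not meant.

How it is judged:
By the outcome, as a careful person would: the job done as asked, in the order asked, and still so for the second after the job is handed in, with the robot touching nothing.
It also fails if it takes over 48 s, if anything falls off the work surface, if the arm or the gripper's body presses on something with over 40 N, if the wrist force passes 120 N, or if a joint passes its speed limit or range.

## Robot

A 6-joint arm with a two-finger parallel gripper is mounted at the origin on a cart in front of the work surface, level with it; the furniture and walls round the work are solid. World frame = base frame: x ahead of the robot, y to its left, z up, the work surface at z = 0. Lengths are in m, angles in rad, forces in N, time in s.
With the tool pointing down it reaches from about 0.25 to 0.725 m from the base axis. Payload 4 kg.
Tool frame: the origin (TCP) lies on the centre line of the jaws, within the pads' length; the fingertips stand tip_reach ahead of it and the grasp point (between the pads) lies 5 mm behind it (tip_reach is the distance from the TCP to the fingertips, in m); z points along the fingers, y is the direction in which the jaws open and shut (so a half turn about z gives the same grasp; the last joint's range is limited). The gripper opens to 85 mm and grips with 20 to 120 N. Pads are 22 mm wide; open, the fingers measure 114 mm over their backs; the gripper's body (76 mm by 85 mm) begins 54 mm behind the grasp point. The pads swing forward as they close: fully open they stand 13 mm farther back than shut.
Start: joints at [1.299, 0.241, 0.005, 1.335, 0, 1.571], TCP at [0.134, 0.482, 0.245] pointing down, gripper open.
Joint ranges: [-2.72, 2.72], [-1.05, 1.87], [-1.09, 1.28], [-1.99, 2.15], [-1.42, 1.44], [-3.14, 3.14]. Speed limits (rad/s): [2.79, 2.79, 3.14, 3.14, 3.14, 3.14].

## Interface

Orientations are given as a unit quaternion [x, y, z, w].
In Python, from workcell import * gives the robot as it stands.
- The arm moves only by the tool arm_command, never from a script. Its arguments are lists of equal length, an entry for each row: "translation": the shift along the tool's x, y, z in cm, a list of three; "turn": the turn about the tool's z in rad; "hand": the closure, from 0 (fully open) to 1 (shut). In form: {"translation": [[x, y, z], ...], "turn": [turn, ...], "hand": [hand, ...]}. A call has 1 to 5 rows; each row is the pose to reach, as a shift and turn from the pose commanded when the call began, along the tool's axes at that moment; what a row does not reach only later rows make up. A row lasts 1/12 s, in which the tool goes at most 41.7 mm and 7.16 degrees, less where a joint would pass 70% of its speed; a pose out of reach is approached as far as the arm can. A call with a gripper value outside its range is refused whole. The fingers move at their own pace and stop on an object; the grip force is fixed at half the most. Time passes only in rows, so rows that repeat a pose let the fingers close. It gives the time, the measured TCP pose, the force and the opening at its end, in the units of the state.
- get_obs(): the state, without advancing time (a new reading comes with each control period).
- camera(name): name is "scene" or "top" or "wrist"; returns (picture, depth): 480x640x3 uint8, red, green, blue; 480x640 float32, m along the optical axis (not along the pixel's ray), 0 where there is no reading.
- camera_info(name): a dict with "mtx" (3x3 intrinsics, pixels), "world_to_cam" (4x4, takes a point from world to camera coordinates). Camera axes: x right, y down, z forward; pixel columns grow to the right and rows downward; lengths in m; the calibration is good to about 2 mm. A picture is of the moment at which its call begins: read the wrist's pose just before it. camera_info takes no time and is no camera call; for the wrist camera it gives the pose at the moment of the call.
- job_done(): hands the job in, once; it reports no verdict.
Trained networks look in the newest picture that a camera, given by its name, has taken for a name from the list of things; names that differ only in an ending like _2 or _b are one class to them, and where a whole thing is asked for, a point or a joint stands for the part that bears it (a point fixed in the world has none). Each returns a list of dicts, best first, with "conf" (0 to 1); they miss things now and then, are a little off and sometimes report something else, mostly with a low value. They report only what shows in the picture. A call takes as long as a camera call. They do not tell look-alikes from the thing itself.
- search_frame(camera, name): "location" ([row, column] in pixels, amid what is visible of it).
- spot_point(camera, name): "location" ([row, column] in pixels: a listed point, or the origin of a listed thing).
The state is a dict: "clock": time; "joint_pos": joint angles; "joint_vel": joint speeds; "tau": joint torques, N m; "eef_pos": TCP position; "tool_rot": TCP orientation; "ft_force": force on the tool from outside, world axes, zero at the start; "ft_torque": the same for the moment, N m; "grip_width": finger opening in m.
Only numpy, scipy, OpenCV 4.12 (cv2) and the standard library are available. Lean on these libraries where they do the work, as an engineer would, in place of code of your own. Each camera call takes 0.05 s, during which the arm holds its last target. There are 200 camera calls.

## Working session

There is one attempt and no reset: what is moved stays moved. The work goes in short steps, Python scripts to look and compute and a tool call to move; the robot and the scene stay as the last step left them, time stands still between calls to the robot, and variables do not carry over. Pictures are saved under pics/ and viewed, about 8 in all and at most 12, crops included, and the job is handed in when it is done.

Besides the shell and the picture viewer there is one more tool, called as a command line: name --pt "numbers of a row" for each row, then --argument value for the rest. arm_command: Moves the arm, as the interface text tells. Its arguments: {"type":"object","properties":{"translation":{"type":"array","items":{"type":"array","items":{"type":"number"}}},"turn":{"type":"array","items":{"type":"number"}},"hand":{"type":"array","items":{"type":"number"}}},"required":["translation","turn","hand"]}

```bash
mkdir -p pics; ls
python3 - <<'E'
from workcell import *
import cv2
o=get_obs(); print({k:o[k] for k in ('clock','eef_pos','tool_rot','grip_width','ft_force')}, [k for k in o])
for c in ('scene','top'):
    p,d=camera(c); cv2.imwrite(f'pics/{c}0.png',p[:,:,::-1])
    for n in ('unit','left_drawer_front','right_drawer_front','latch_peg','latch_pivot','dishes','bottle','dish_stack','beaker'):
        print(c,n,[( [round(float(v)) for v in r['location']],round(float(r['conf']),2)) for r in spot_point(c,n)][:3])
E
```

```text
pics
{'clock': 0.0, 'eef_pos': array([0.13407067, 0.48106106, 0.24439332]), 'tool_rot': array([ 1.35510963e-01,  9.90775270e-01, -1.05757187e-03, -1.56568129e-04]), 'grip_width': 0.08529610111462732, 'ft_force': array([-0.49808286,  0.47883485,  0.92756338])} ['clock', 'joint_pos', 'joint_vel', 'tau', 'eef_pos', 'tool_rot', 'ft_force', 'ft_torque', 'grip_width']
scene unit [([265, 357], 0.88)]
scene left_drawer_front [([266, 241], 0.58)]
scene right_drawer_front [([312, 296], 0.8)]
scene latch_peg [([251, 283], 0.8)]
scene latch_pivot []
scene dishes [([261, 287], 0.81)]
scene bottle [([309, 330], 0.84)]
scene dish_stack [([214, 288], 0.55)]
scene beaker [([335, 425], 0.86)]
top unit [([197, 326], 0.84)]
top left_drawer_front [([292, 261], 0.94), ([247, 273], 0.27)]
top right_drawer_front [([294, 354], 0.84)]
top latch_peg [([265, 308], 0.69)]
top latch_pivot [([234, 318], 0.67)]
top dishes [([293, 200], 0.77), ([250, 276], 0.66)]
top bottle [([292, 356], 0.71), ([262, 360], 0.54)]
top dish_stack [([188, 212], 0.72)]
top beaker [([229, 433], 0.87), ([266, 362], 0.64)]
```

View top.

View pics/top0.png

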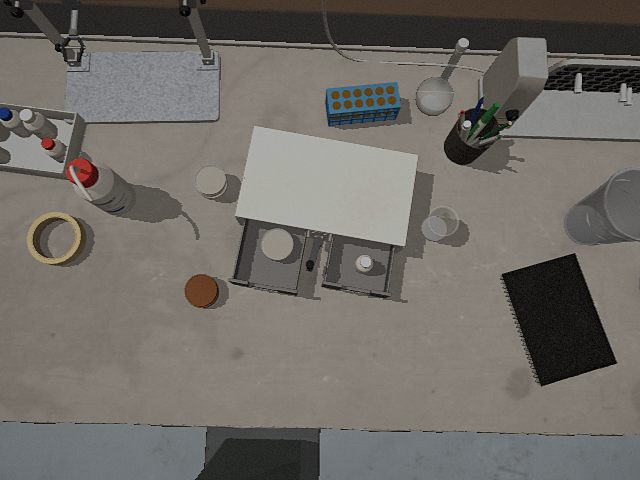

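View pics/scene0.png

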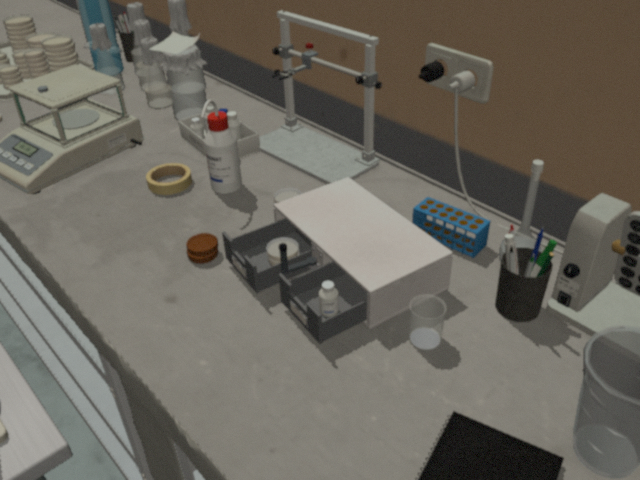

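```bash
cat > h.py <<'E'
from workcell import *
import cv2, numpy as np
def cloud(c):
    p,d=camera(c); i=camera_info(c); K=np.array(i['mtx']); T=np.linalg.inv(np.array(i['world_to_cam']))
    v,u=np.mgrid[:480,:640]
    P=np.stack([(u-K[0,2])/K[0,0]*d,(v-K[1,2])/K[1,1]*d,d,np.ones_like(d)],-1)@T.T
    P=P[...,:3]; P[d==0]=np.nan
    return p,P
def at_z(c,rc,z):
    i=camera_info(c); K=np.array(i['mtx']); T=np.linalg.inv(np.array(i['world_to_cam']))
    r=T[:3,:3]@np.linalg.inv(K)@[rc[1],rc[0],1]; o=T[:3,3]
    return o+r*(z-o[2])/r[2]
E
python3 - <<'E'
from h import *
p,P=cloud('top')
cv2.imwrite('pics/crop.png',cv2.resize(p[160:320,170:450,::-1],None,fx=2.8,fy=2.8,interpolation=cv2.INTER_CUBIC))
m=(abs(P[...,2]-.085)<.006).astype(np.uint8)
n,l,s,_=cv2.connectedComponentsWithStats(m); k=1+s[1:,4].argmax()
q=P[l==k]; (c,sz,a)=cv2.minAreaRect((q[:,:2]*1000).astype(np.float32)); print('unit',c,sz,a,q[:,2].mean())
for n,z in (('left_drawer_front',.035),('right_drawer_front',.035),('latch_peg',.095),('latch_pivot',.095),('dishes',.017),('bottle',.017),('dish_stack',0),('beaker',0),('unit',0)):
    r=spot_point('top',n)
    for t in r[:2]: print(n,at_z('top',t['location'],z).round(4),round(t['conf'],2))
for rc in ((266,310),(262,310)): print(P[rc])
print(camera_info('top')['world_to_cam'])
E
```

```text
unit (697.5241088867188, -155.59608459472656) (300.6548767089844, 171.37338256835938) 81.44123077392578 0.08541767281248358
left_drawer_front [ 0.5103 -0.0454  0.035 ] 0.74
right_drawer_front [ 0.5137 -0.2135  0.035 ] 0.62
latch_peg [ 0.5583 -0.1267  0.095 ] 0.71
latch_peg [ 0.5574 -0.2187  0.095 ] 0.7
latch_pivot [ 0.6046 -0.1446  0.095 ] 0.81
latch_pivot [ 0.6735 -0.1501  0.095 ] 0.62
dishes [ 0.5934 -0.0622  0.017 ] 0.6
dishes [0.5087 0.0662 0.017 ] 0.57
bottle [ 0.5755 -0.2264  0.017 ] 0.77
dish_stack [0.719  0.0623 0.    ] 0.94
beaker [ 0.6466 -0.3621  0.    ] 0.73
unit [ 0.6966 -0.1542  0.    ] 0.91
[ 0.54954848 -0.12817863  0.10273102]
[ 0.55613723 -0.12797886  0.10372551]
[[ 0.02603935 -0.99934803  0.02500934 -0.15705664]
 [-0.98295048 -0.03015128 -0.1813815   0.60078375]
 [ 0.18201731 -0.01985988 -0.98309475  0.82080031]
 [ 0.          0.          0.          1.        ]]
```

View pics/crop.png

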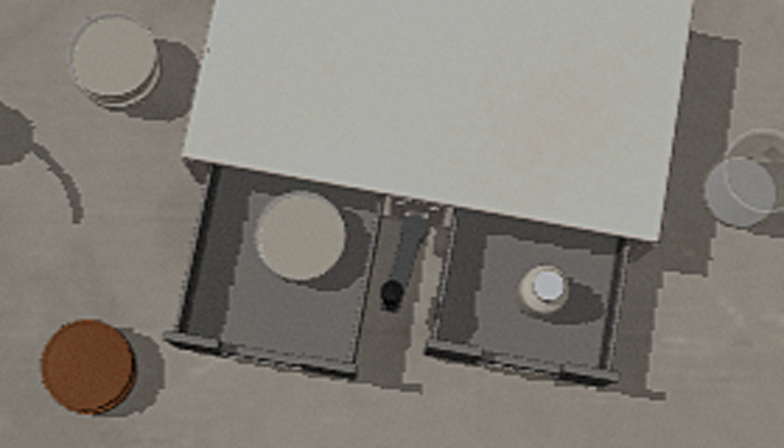

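The dishes are the cream ones in the left drawer, at crop (300,236), which is full-frame (277,244). The brown look-alike at (201,291) is on the bench. The cream stack at (211,181) is the bystander. The white bottle is in the right drawer at (365,263). I will push the left drawer and swing the latch to positive angles.

```bash
cat >> h.py <<'E'
from scipy.spatial.transform import Rotation as Ro
C=np.array([.6975,-.1556]); TH=-.1495
RU=np.array([[np.cos(TH),-np.sin(TH)],[np.sin(TH),np.cos(TH)]])
def u2w(x,y): return C+RU@[x,y]
def w2u(p): return RU.T@(np.array(p[:2])-C)
def shift(target,tipz=None):   # target unit-frame xy, tcp z -> tool shift in cm
    o=get_obs(); R=Ro.from_quat(o['tool_rot']); w=np.r_[u2w(*target[:2]),target[2]]
    return (R.inv().apply(w-o['eef_pos'])*100).round(2)
def yawerr():  # turn needed (about tool z) so tool x lies along unit -x
    R=Ro.from_quat(get_obs()['tool_rot']).as_matrix(); v=RU.T@R[:2,0]; return np.arctan2(v[1],v[0])-np.pi
E
python3 - <<'E'
import workcell
print([ (k,getattr(workcell,k)) for k in dir(workcell) if 'tip' in k.lower() or 'reach' in k.lower()])
from h import *
print(w2u([.556,-.128]),w2u([.5103,-.0454]),w2u([.5137,-.2135]),w2u([.5934,-.0622]))
print(shift((-.27,.081,.14)),yawerr())
E
pwd; ls -a
```

```text
[('Unreachable', <class 'workcell.Unreachable'>), ('tip_reach', 0.014)]
[-0.14403251  0.0062166 ] [-0.20152551  0.08108853] [-0.17312599 -0.08463002] [-0.11685018  0.07685314]
[-43.58 -41.52  10.53] -0.1222707944212349
.
.
..
h.py
pics
```

arm_command --pt "-3.6 -3.4 0.8" --pt "-7.2 -6.8 1.6" --pt "-10.8 -10.2 2.4" --pt "-14.4 -13.6 3.2" --pt "-17.2 -16.4 4" --turn '[-0.03, -0.06, -0.09, -0.12, -0.122]' --hand '[1, 1, 1, 1, 1]'

```text
clock: 1.92
eef_pos: [0.2403, 0.3039, 0.2111]
tool_rot: [0.074, 0.997, 0.0, 0.0]
ft_force: [1.7, 0.0, 0.4]
grip_width: 0.0255
```

Run:
```python
from h import *
o=get_obs();print(o['clock'],o['eef_pos'],o['joint_pos'].round(3),o['grip_width'],o['ft_force'],shift((-.27,.081,.14)),yawerr())
```

```text
1.9167 [0.24028492 0.30385877 0.21112729] [ 0.902  0.037 -0.326  1.206 -0.     1.049] 0.025534438478865124 [1.68686181 0.00871927 0.38812954] [-24.99 -30.58   7.11] -6.281297133214387
```

arm_command --pt "-2.5 -3.1 0.7" --pt "-5 -6.1 1.4" --pt "-7.5 -9.2 2.1" --pt "-10 -12.2 2.8" --pt "-12.5 -15.3 3.5" --turn '[0, 0, 0, 0, 0]' --hand '[1, 1, 1, 1, 1]'

```text
clock: 2.33
eef_pos: [0.3412, 0.1337, 0.1763]
tool_rot: [0.075, 0.997, 0.0, 0.001]
ft_force: [0.7, 1.3, 0.2]
grip_width: 0.0001
```

arm_command --pt "-2.5 -3.1 0.7" --pt "-5 -6.1 1.4" --pt "-7.5 -9.2 2.1" --pt "-10 -12.2 2.8" --pt "-12.5 -15.3 3.5" --turn '[0, 0, 0, 0, 0]' --hand '[1, 1, 1, 1, 1]'

```text
clock: 2.75
eef_pos: [0.4421, -0.0366, 0.1411]
tool_rot: [0.075, 0.997, 0.0, 0.0]
ft_force: [1.0, 0.8, 0.2]
grip_width: -0.0
```

Run:
```python
from h import *
o=get_obs();print(o['clock'],o['eef_pos'],o['joint_pos'].round(3),o['grip_width'],o['ft_force'],shift((-.255,.081,.056)),yawerr(), w2u(o['eef_pos']))
p,d=camera('wrist'); cv2.imwrite('pics/w1.png',p[:,:,::-1])
```

```text
2.75 [ 0.44208882 -0.03660072  0.14112942] [-0.083  0.208 -0.323  1.039  0.     0.067] -1.4202678956793598e-05 [0.96707238 0.79482006 0.22452181] [-1.52  0.14  8.51] -0.0007464635544862652 [-0.27028643  0.07963003]
```

View pics/w1.png

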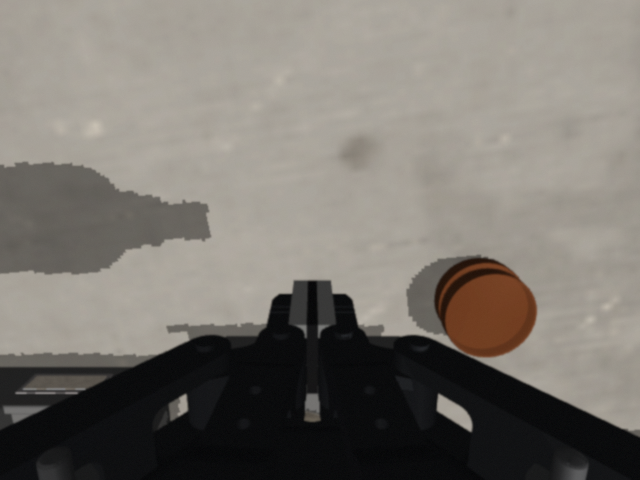

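The view shows shut fingers at (312,290). The brown look-alike at (488,305) is clear on the left. The drawer panel edge is at the lower left. Next I descend in front of the panel.

arm_command --pt "0 0.3 2.5" --pt "0 0.3 5" --pt "0 0.3 7.5" --pt "0 0.3 8.5" --pt "-1.5 0.3 8.5" --turn '[0, 0, 0, 0, 0]' --hand '[1, 1, 1, 1, 1]'

```text
clock: 3.22
eef_pos: [0.4509, -0.0333, 0.0529]
tool_rot: [0.075, 0.997, 0.0, -0.005]
ft_force: [-1.4, -0.0, 0.0]
grip_width: 0.0003
```

arm_command --pt "-0.7 0 0" --pt "-1.4 0 0" --pt "-2.1 0 0" --pt "-2.8 0 0" --pt "-3.5 0 0" --turn '[0, 0, 0, 0, 0]' --hand '[1, 1, 1, 1, 1]'

```text
clock: 3.63
eef_pos: [0.4921, -0.0391, 0.0567]
tool_rot: [0.075, 0.997, -0.0, 0.001]
ft_force: [0.1, 0.6, -0.2]
grip_width: -0.0002
```

Run:
```python
from h import *
o=get_obs();print(o['clock'],o['eef_pos'],o['ft_force'],yawerr(), w2u(o['eef_pos']))
p,P=cloud('top'); cv2.imwrite('pics/t2.png',cv2.resize(p[160:340,170:450,::-1],None,fx=2.5,fy=2.5))
```

```text
3.6333 [ 0.49213882 -0.03912644  0.05673622] [ 0.13808968  0.63657236 -0.20243071] -0.00017159071929029324 [-0.22041852  0.08458711]
```

View pics/t2.png

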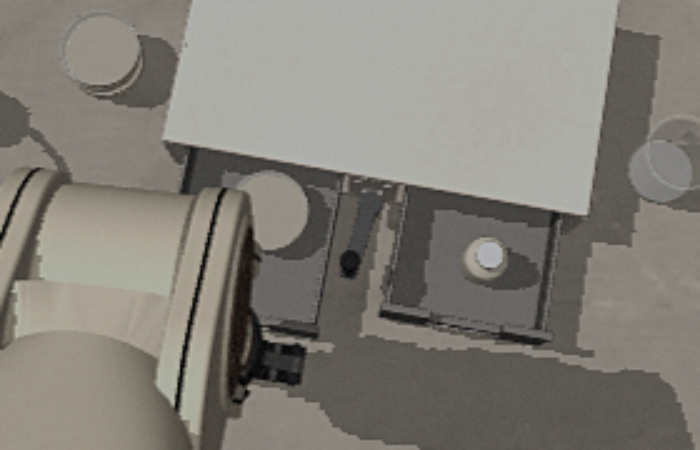

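The fingers stand in front of the left panel, at (280,362) in the crop. The drawers, latch and dishes are unmoved. Now I push.

arm_command --pt "-0.5 0 0" --pt "-1 0 0" --pt "-1.6 0 0" --pt "-2.3 0 0" --pt "-3.1 0 0" --turn '[0, 0, 0, 0, 0]' --hand '[1, 1, 1, 1, 1]'

```text
clock: 4.1
eef_pos: [0.5217, -0.0438, 0.0561]
tool_rot: [0.075, 0.997, 0.0, -0.001]
ft_force: [-2.1, 0.7, -0.4]
grip_width: -0.0
```

arm_command --pt "-0.8 0 0" --pt "-1.6 0 0" --pt "-2.4 0 0" --pt "-3.2 0 0" --pt "-4 0 0" --turn '[0, 0, 0, 0, 0]' --hand '[1, 1, 1, 1, 1]'

```text
clock: 4.52
eef_pos: [0.5621, -0.0499, 0.0561]
tool_rot: [0.075, 0.997, -0.0, -0.0]
ft_force: [-1.2, 0.3, -0.5]
grip_width: 0.0002
```

arm_command --pt "-0.8 0 0" --pt "-1.6 0 0" --pt "-2.4 0 0" --pt "-3.1 0 0" --pt "-3.7 0 0" --turn '[0, 0, 0, 0, 0]' --hand '[1, 1, 1, 1, 1]'

```text
clock: 4.93
eef_pos: [0.5988, -0.0554, 0.0561]
tool_rot: [0.075, 0.997, -0.0, 0.0]
ft_force: [-1.8, -0.7, 0.3]
grip_width: 0.0001
```

Run:
```python
from h import *
o=get_obs();print(o['clock'],o['eef_pos'],o['ft_force'],yawerr(), w2u(o['eef_pos']))
```

```text
4.9333 [ 0.59877246 -0.0554071   0.05611499] [-1.76586852 -0.70734969  0.2759827 ] -0.0003603812771850734 [-0.11254941  0.08437047]
```

arm_command --pt "-0.4 0 0" --pt "-0.7 0 0" --pt "-1 0 0" --pt "-1.2 0 0" --pt "-1.3 0 0" --turn '[0, 0, 0, 0, 0]' --hand '[1, 1, 1, 1, 1]'

```text
clock: 5.35
eef_pos: [0.6109, -0.0572, 0.0562]
tool_rot: [0.075, 0.997, -0.0, -0.0]
ft_force: [-1.0, 0.1, 0.1]
grip_width: 0.0003
```

arm_command --pt "-0.1 0 0" --pt "-0.2 0 0" --pt "-0.25 0 0" --pt "-0.25 0 0" --turn '[0, 0, 0, 0]' --hand '[1, 1, 1, 1]'

```text
clock: 5.68
eef_pos: [0.6133, -0.0575, 0.0562]
tool_rot: [0.075, 0.997, 0.0, 0.0]
ft_force: [-0.8, -0.6, -0.6]
grip_width: -0.0002
```

arm_command --pt "-0.1 0 0" --pt "-0.2 0 0" --pt "-0.2 0 0" --turn '[0, 0, 0]' --hand '[1, 1, 1]'

```text
clock: 5.93
eef_pos: [0.6146, -0.0576, 0.0561]
tool_rot: [0.075, 0.997, 0.0, -0.001]
ft_force: [-2.6, -0.1, 2.0]
grip_width: -0.0001
```

arm_command --pt "-0.1 0 0" --pt "-0.15 0 0" --pt "-0.15 0 0" --turn '[0, 0, 0]' --hand '[1, 1, 1]'

```text
clock: 6.18
eef_pos: [0.6146, -0.0576, 0.0558]
tool_rot: [0.075, 0.997, 0.0, -0.002]
ft_force: [-7.4, 1.5, 2.2]
grip_width: -0.0001
```

arm_command --pt "-0.1 0 0" --pt "-0.2 0 0" --pt "-0.2 0 0" --turn '[0, 0, 0]' --hand '[1, 1, 1]'

```text
clock: 6.43
eef_pos: [0.6144, -0.0576, 0.055]
tool_rot: [0.075, 0.997, 0.0, -0.005]
ft_force: [-10.1, 1.1, 2.7]
grip_width: -0.0001
```

arm_command --pt "2 0 0" --pt "4 0 0" --pt "6 0 0" --pt "8 0 0" --pt "9 0 -3" --turn '[0, 0, 0, 0, 0]' --hand '[1, 1, 1, 1, 1]'

```text
clock: 6.85
eef_pos: [0.5233, -0.0442, 0.0812]
tool_rot: [0.075, 0.997, 0.0, -0.006]
ft_force: [-1.0, -0.4, 0.4]
grip_width: -0.0
```

arm_command --pt "1 0 -3" --pt "2 0 -6" --pt "2 -3 -9" --pt "2 -6 -9" --pt "2 -9 -9" --turn '[0, 0, 0, 0, 0]' --hand '[1, 1, 1, 1, 1]'

```text
clock: 7.27
eef_pos: [0.4992, -0.132, 0.1798]
tool_rot: [0.074, 0.997, -0.001, 0.004]
ft_force: [0.1, 0.8, -0.9]
grip_width: 0.0002
```

Run:
```python
from h import *
o=get_obs();print(o['clock'],o['eef_pos'],w2u(o['eef_pos']),yawerr())
p,P=cloud('top'); cv2.imwrite('pics/t3.png',cv2.resize(p[160:340,170:450,::-1],None,fx=2.5,fy=2.5))
ps,_=camera('scene'); cv2.imwrite('pics/s3.png',cv2.resize(ps[170:380,180:470,::-1],None,fx=2.5,fy=2.5))
for c in ('top','scene'):
  for n,z in (('left_drawer_front',.035),('right_drawer_front',.035),('latch_peg',.095)):
    for t in spot_point(c,n)[:2]: w=at_z(c,t['location'],z); print(c,n,w2u(w).round(4),round(t['conf'],2))
```

```text
7.2667 [ 0.49919931 -0.1320021   0.1798012 ] [-0.19960354 -0.00620096] -6.2812797899211965
scene left_drawer_front [-0.0898  0.0737] 0.69
scene left_drawer_front [-0.0436  0.1703] 0.43
scene right_drawer_front [-0.1708 -0.0828] 0.72
scene latch_peg [-0.149   0.0014] 0.67
```

View pics/t3.png

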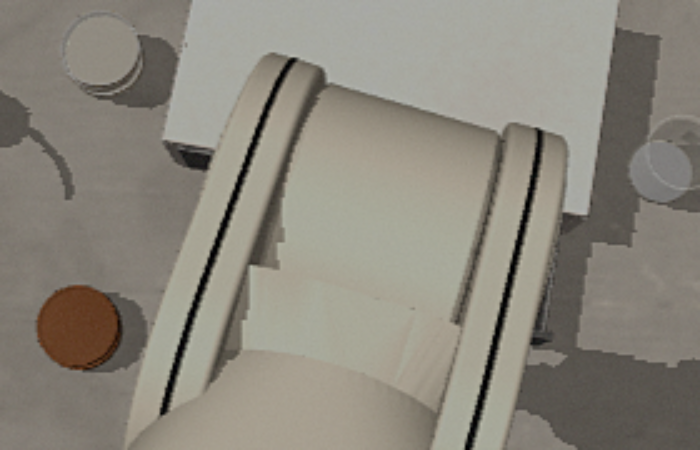

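View pics/s3.png

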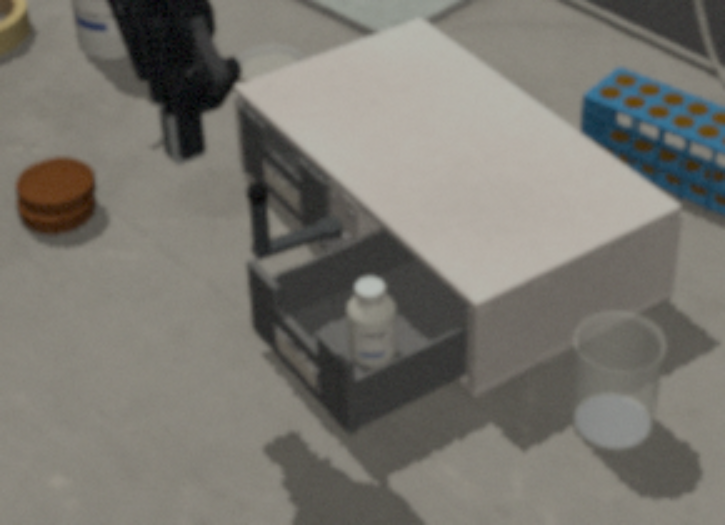

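The scene picture shows the left drawer flush at crop (285,180), the latch peg upright at (258,215), and the right drawer and bottle untouched. Next is the latch, with the tips beside the peg's right side at z about 84 mm.

Run:
```python
from h import *
print(shift((-.150,-.034,.18)),shift((-.150,-.034,.098)))
```

```text
[-5.23 -2.95 -0.41] [-5.23 -2.95  7.79]
```

arm_command --pt "0 -2.9 0" --pt "-3 -2.9 0" --pt "-5 -2.9 0" --pt "-5 -2.9 4" --pt "-5 -2.9 8" --turn '[0, 0, 0, 0, 0]' --hand '[1, 1, 1, 1, 1]'

```text
clock: 8.08
eef_pos: [0.5462, -0.1673, 0.0979]
tool_rot: [0.074, 0.997, -0.001, 0.005]
ft_force: [0.4, -0.1, -1.4]
grip_width: -0.0001
```

Run:
```python
from h import *
p,_=camera('scene'); cv2.imwrite('pics/s4.png',cv2.resize(p[170:380,180:470,::-1],None,fx=2.5,fy=2.5))
o=get_obs();print(o['clock'],o['eef_pos'],w2u(o['eef_pos']),o['ft_force'])
```

```text
8.1333 [ 0.53805756 -0.16476166  0.08714282] [-0.15629939 -0.03280742] [-3.37696489  1.72770822 -5.34630383]
```

View pics/s4.png

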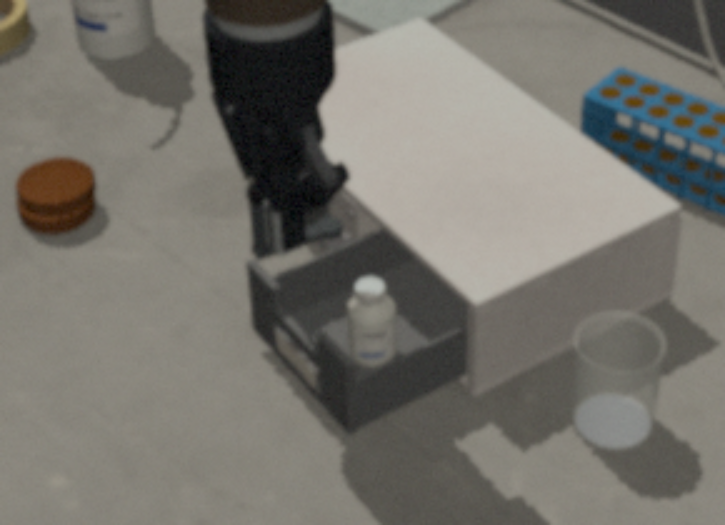

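arm_command --pt "-0.3 0 -0.3" --pt "-0.3 0 -0.3" --pt "-0.3 0 -0.3" --turn '[0, 0, 0]' --hand '[1, 1, 1]'

```text
clock: 8.38
eef_pos: [0.5467, -0.1676, 0.1019]
tool_rot: [0.074, 0.997, -0.0, 0.002]
ft_force: [0.5, -0.1, -0.5]
grip_width: -0.0001
```

Run:
```python
from h import *
o=get_obs();print(o['clock'],o['eef_pos'],w2u(o['eef_pos']),o['ft_force'])
for c in ('top','scene'):
  camera(c)
  for n,z in (('right_drawer_front',.035),('latch_peg',.095)):
    for t in spot_point(c,n)[:2]: w=at_z(c,t['location'],z); print(c,n,w2u(w).round(4),round(t['conf'],2))
o=get_obs();print(o['clock'],o['eef_pos'],w2u(o['eef_pos']),o['ft_force'])
```

```text
8.3833 [ 0.54666131 -0.16760038  0.10193102] [-0.14736881 -0.034333  ] [ 0.53996749 -0.12463328 -0.46924071]
scene right_drawer_front [-0.1752 -0.0864] 0.76
scene latch_peg [-0.1439  0.0063] 0.87
8.6833 [ 0.54518382 -0.16772508  0.10057815] [-0.14881124 -0.03467638] [ 0.26966448  0.42104623 -0.51988019]
```

arm_command --pt "0 0.6 0" --pt "0 1.2 0" --pt "0 1.8 0" --pt "-0.1 2.4 0" --pt "-0.3 3 0" --turn '[0, 0, 0, 0, 0]' --hand '[1, 1, 1, 1, 1]'

```text
clock: 9.1
eef_pos: [0.5517, -0.1377, 0.0991]
tool_rot: [0.075, 0.997, -0.0, -0.001]
ft_force: [-1.3, -1.5, 0.4]
grip_width: -0.0004
```

arm_command --pt "-0.3 0.6 0" --pt "-0.7 1.2 0" --pt "-1.1 1.8 0" --pt "-1.5 2.3 0" --pt "-1.7 2.7 0" --turn '[0, 0, 0, 0, 0]' --hand '[1, 1, 1, 1, 1]'

```text
clock: 9.52
eef_pos: [0.5745, -0.1147, 0.0992]
tool_rot: [0.075, 0.997, -0.001, 0.001]
ft_force: [2.4, -7.0, -4.0]
grip_width: -0.0001
```

Run:
```python
from h import *
o=get_obs();print(o['clock'],o['eef_pos'],w2u(o['eef_pos']),o['ft_force'])
p,_=camera('scene'); cv2.imwrite('pics/s5.png',cv2.resize(p[170:380,180:470,::-1],None,fx=2.5,fy=2.5))
for t in spot_point('scene','latch_peg')[:2]: print(w2u(at_z('scene',t['location'],.095)),t['conf'])
```

```text
9.5167 [ 0.57449381 -0.11468937  0.09922322] [-0.12772752  0.0221333 ] [ 2.35364796 -6.9784244  -3.98156045]
```

View pics/s5.png

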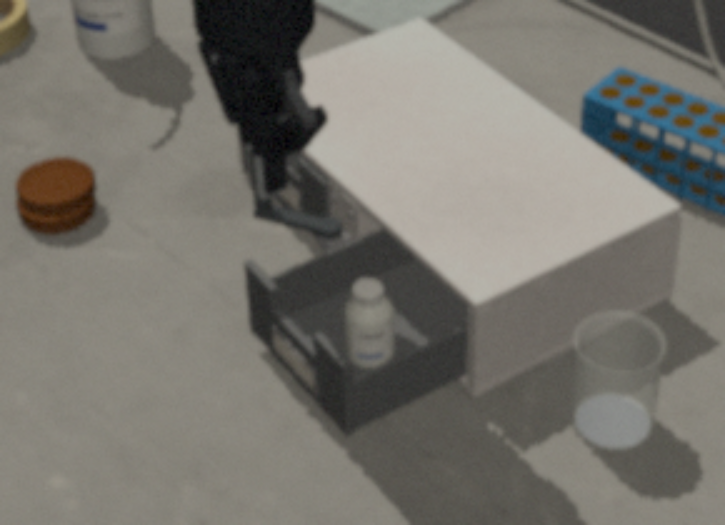

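Run:
```python
from h import *
for uv in ((262,210),(265,206),(340,230)):
    print(w2u(at_z('scene',(170+uv[1]/2.5,180+uv[0]/2.5),.053)))
o=get_obs();print(o['clock'],w2u(o['eef_pos']),o['eef_pos'][2],o['ft_force'],o['ft_torque'])
```

```text
[-0.12342778  0.03928207]
[-0.11942468  0.04197872]
[-0.09138032 -0.0106452 ]
9.6167 [-0.12771095  0.02243821] 0.09927992221519771 [ 1.35810264 -2.89304467 -0.57878568] [-0.61353141 -0.3252908  -0.05790895]
```

The latch is at about 60°. I'll back out, come round to the front of the peg, and push it along +x to the stop.

arm_command --pt "0.4 -0.6 0" --pt "2 -0.6 0" --pt "3.8 -0.6 0" --pt "3.8 1 0" --pt "3.8 2.4 0" --turn '[0, 0, 0, 0, 0]' --hand '[1, 1, 1, 1, 1]'

```text
clock: 10.03
eef_pos: [0.537, -0.0845, 0.0992]
tool_rot: [0.076, 0.997, 0.001, -0.001]
ft_force: [0.4, 0.7, 0.6]
grip_width: 0.0002
```

arm_command --pt "-0.8 0 0" --pt "-1.6 0 0" --pt "-2.3 0.1 0" --pt "-3 0.2 0" --pt "-3.5 0.3 0" --turn '[0, 0, 0, 0, 0]' --hand '[1, 1, 1, 1, 1]'

```text
clock: 10.45
eef_pos: [0.5742, -0.0871, 0.0988]
tool_rot: [0.075, 0.997, 0.001, -0.001]
ft_force: [-0.9, 1.9, 0.2]
grip_width: -0.0001
```

Run:
```python
from h import *
o=get_obs();print(o['clock'],w2u(o['eef_pos']),o['eef_pos'][2],o['ft_force'])
```

```text
10.45 [-0.1321055   0.04937183] 0.09876632177539339 [-0.86169784  1.90452351  0.16803089]
```

arm_command --pt "-0.4 0 0" --pt "-0.8 0 0" --pt "-1.2 0 0" --pt "-1.5 0 0" --pt "-1.7 0 0" --turn '[0, 0, 0, 0, 0]' --hand '[1, 1, 1, 1, 1]'

```text
clock: 10.87
eef_pos: [0.5912, -0.0898, 0.0992]
tool_rot: [0.075, 0.997, -0.0, 0.0]
ft_force: [-1.3, 1.5, -0.2]
grip_width: 0.0001
```

arm_command --pt "-0.1 0 0" --pt "-0.2 0 0" --pt "-0.2 0 0" --turn '[0, 0, 0]' --hand '[1, 1, 1]'

```text
clock: 11.12
eef_pos: [0.5928, -0.09, 0.0993]
tool_rot: [0.075, 0.997, -0.0, 0.0]
ft_force: [0.2, 0.3, -0.2]
grip_width: 0.0001
```

arm_command --pt "-0.1 0 0" --pt "-0.2 0 0" --pt "-0.2 0 0" --turn '[0, 0, 0]' --hand '[1, 1, 1]'

```text
clock: 11.37
eef_pos: [0.5931, -0.09, 0.0992]
tool_rot: [0.075, 0.997, 0.0, -0.002]
ft_force: [-5.8, 1.1, 3.0]
grip_width: -0.0001
```

arm_command --pt "-0.1 0 0" --pt "-0.2 0 0" --pt "-0.2 0 0" --turn '[0, 0, 0]' --hand '[1, 1, 1]'

```text
clock: 11.62
eef_pos: [0.5933, -0.09, 0.0991]
tool_rot: [0.075, 0.997, 0.0, -0.003]
ft_force: [-9.8, 1.7, 5.3]
grip_width: 0.0
```

arm_command --pt "1 0 0" --pt "3 0 0" --pt "6 0 -1" --pt "9 0 -3" --pt "11 0 -6" --turn '[0, 0, 0, 0, 0]' --hand '[1, 1, 1, 1, 1]'

```text
clock: 12.03
eef_pos: [0.4836, -0.0735, 0.1572]
tool_rot: [0.075, 0.997, 0.0, -0.004]
ft_force: [-1.0, -0.9, 0.2]
grip_width: 0.0001
```

arm_command --pt "1 3 -2" --pt "2 6 -4" --pt "3 9 -6" --pt "4 12 -7" --pt "5 15 -7" --turn '[0, 0, 0, 0, 0]' --hand '[1, 1, 1, 1, 1]'

```text
clock: 12.45
eef_pos: [0.4628, 0.0833, 0.2329]
tool_rot: [0.075, 0.997, 0.001, 0.004]
ft_force: [1.1, 0.8, -0.2]
grip_width: -0.0
```

arm_command --pt "2 3 0" --pt "4 6 0" --pt "4 9 0" --pt "4 12 0" --pt "4 12 0" --turn '[0, 0, 0, 0, 0]' --hand '[1, 1, 1, 1, 1]'

```text
clock: 12.87
eef_pos: [0.4404, 0.2112, 0.2298]
tool_rot: [0.072, 0.997, 0.002, 0.002]
ft_force: [0.9, 0.4, 0.0]
grip_width: -0.0
```

Run:
```python
from h import *
o=get_obs();print(o['clock'],o['eef_pos'],o['ft_force'])
p,P=cloud('top'); a=cv2.resize(p[160:320,170:450,::-1],(640,366))
for n,z in (('left_drawer_front',.035),('right_drawer_front',.035),('latch_peg',.095),('bottle',.017),('dish_stack',0),('beaker',0)):
    for t in spot_point('top',n)[:2]: print(n,at_z('top',t['location'],z).round(4),w2u(at_z('top',t['location'],z)).round(4),round(t['conf'],2))
cv2.imwrite('pics/t6.png',a)
p,_=camera('scene'); cv2.imwrite('pics/s6.png',cv2.resize(p[170:380,180:470,::-1],None,fx=2.5,fy=2.5))
for t in spot_point('scene','latch_peg')[:2]: print(w2u(at_z('scene',t['location'],.095)),t['conf'])
```

```text
12.8667 [0.44041312 0.21115824 0.22984988] [0.85630507 0.40901925 0.00167182]
left_drawer_front [ 0.6165 -0.0612  0.035 ] [-0.0941  0.0813] 0.72
right_drawer_front [ 0.5138 -0.2114  0.035 ] [-0.1733 -0.0825] 0.68
right_drawer_front [ 0.6321 -0.3537  0.035 ] [-0.0351 -0.2056] 0.39
latch_peg [ 0.6081 -0.0862  0.095 ] [-0.0987  0.0553] 0.85
latch_peg [ 0.6722 -0.1478  0.095 ] [-0.0262  0.004 ] 0.24
bottle [ 0.5604 -0.2271  0.017 ] [-0.1249 -0.0911] 0.79
bottle [ 0.5161 -0.2167  0.017 ] [-0.1703 -0.0874] 0.4
dish_stack [0.7122 0.0632 0.    ] [-0.0181  0.2186] 0.7
beaker [ 0.6466 -0.3647  0.    ] [-0.0192 -0.2143] 0.78
[-0.0939125   0.04680804] 0.87
```

View pics/t6.png

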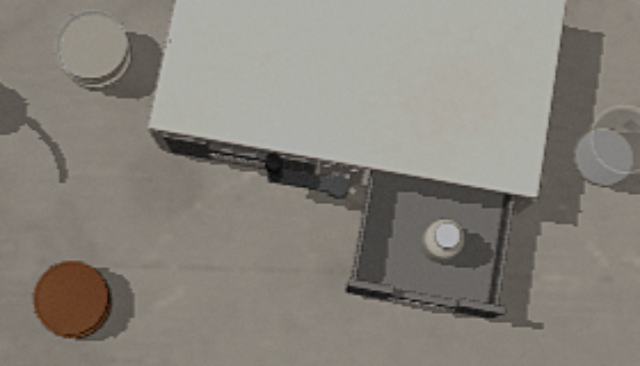

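View pics/s6.png

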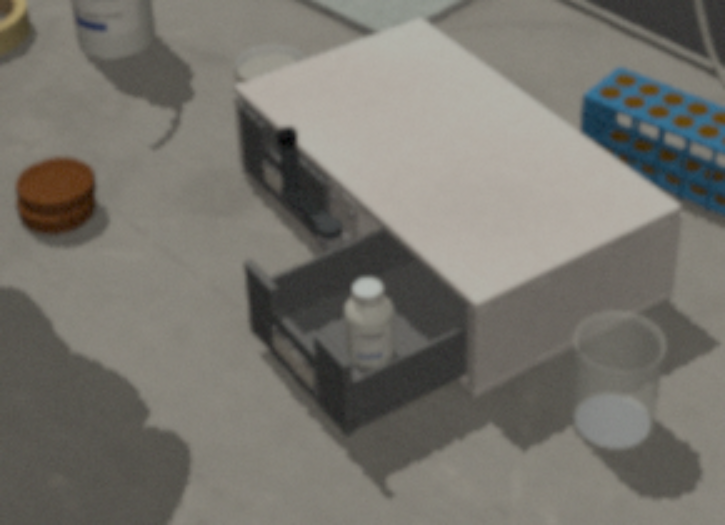

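The drawer is flush and the latch lies flat across it. The bottle and right drawer look shifted by about a pixel between pictures, so I'll quantify that.

Run:
```python
from h import *
g=lambda f:np.float32(cv2.imread(f,0))
def pc(a,b,r): 
    y0,y1,x0,x1=r; A=a[y0:y1,x0:x1];B=b[y0:y1,x0:x1]; s,q=cv2.phaseCorrelate(A,B,cv2.createHanningWindow(A.shape[::-1],cv2.CV_32F)); return np.round(s,2),round(q,2)
S={k:g(f'pics/s{k}.png') for k in (3,4,5,6)}
z=g('pics/scene0.png'); S[0]=cv2.resize(z[170:380,180:470],None,fx=2.5,fy=2.5)
for n,r in (('drawer front',(300,430,250,350)),('bottle',(275,370,335,405)),('unit corner',(200,400,430,560)),('beaker',(300,460,560,680)),('rack',(60,200,575,720))):
    print(n,[(k,*pc(S[0],S[k],r)) for k in (3,4,5,6)])
a=at_z('scene',(300,300),.035)
for d in (0,.005):
    w=np.r_[u2w(-.173-d,-.083),.035]; i=camera_info('scene'); q=np.array(i['world_to_cam'])@np.r_[w,1]; q=np.array(i['mtx'])@q[:3]; print(2.5*q[:2]/q[2])
```

```text
drawer front [(3, array([0.11, 0.52]), 0.68), (4, array([-0.09,  0.57]), 0.65), (5, array([-0.1 ,  4.74]), 0.27), (6, array([-1.63,  0.7 ]), 0.39)]
bottle [(3, array([0.06, 0.03]), 0.78), (4, array([ 0.15, -0.04]), 0.64), (5, array([-0.43,  0.25]), 0.44), (6, array([-3.03,  0.68]), 0.62)]
unit corner [(3, array([ 0.33, -0.21]), 0.63), (4, array([ 0.45, -0.01]), 0.67), (5, array([0.46, 0.07]), 0.64), (6, array([ 0.5 , -0.07]), 0.61)]
beaker [(3, array([0.02, 0.12]), 0.67), (4, array([0.07, 0.15]), 0.49), (5, array([1.18, 0.07]), 0.4), (6, array([0.18, 0.28]), 0.31)]
rack [(3, array([-0. ,  0.1]), 0.73), (4, array([ 0.02, -0.15]), 0.69), (5, array([0.01, 0.1 ]), 0.73), (6, array([-0.08,  0.06]), 0.7)]
[744.46505035 782.58215743]
[737.69020836 785.74629447]
```

```bash
python3 -c "
from workcell import *
print(job_done(), get_obs()['clock'])"
```

```text
the job is handed in; nothing more can be done
the job is handed in; nothing more can be done
```

The dish drawer (left) is fully shut and the latch lies flat across its front, but the other drawer seems to have slipped about 2 mm further out. I handed the job in at about 13 s, with the arm clear of everything.

- **Drawer:** I pushed it with the shut fingertips until it stopped against about 10 N. The fingertip position there was within 1 mm of flush, and the pictures also show it flush. The point network put the front about 9 mm out (x = -94 mm against -85 mm). I trusted the hard stop and the picture over that.
- **Latch:** I pushed the peg from its right side to about 60°, then from the front until it stopped against about 10 N. The peg was last seen at about (-96, 51) mm in the unit's frame, against (-97, 50) expected.
- **Right drawer:** The scene pictures show the drawer and bottle shifted by about a pixel, which is roughly 2 mm further out. The probable cause is the fingertips dipping about 11 mm too low beside the peg and brushing the front panel. The top camera's before and after readings (-173.1 and -173.3 mm) show no such change. I left it alone, because the shift was too close to my measuring error to correct safely.
- **Bottle and bystanders:** The bottle still stands. The beaker and dish stack look unmoved in the pictures, with network readings within 3 to 7 mm of the first ones.
- **Not checked:** I could not see the dishes once the drawer was shut. The push was slow, about 0.1 m/s, with no unusual forces before the stop.

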